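# Clamp the cheese block on the slicing board

### The job

Take the cheese block out of the enamel dish and stand it on the slicing board between the fixed fence and the sliding stop, with its rind end flat against the fence and the block in line with the stop. Slide the stop snug up against the cheese, then turn the black clamp knob clockwise until its bar is crosswise and tight, so the block stays held. Leave the tumbler, wine glass and small bowl around it standing where they are.

Things in the scene. Friction and masses are not known exactly. Their poses are not given: they have to be found in the camera images.
- board: Wooden slicing board, 150 x 250 mm, fixed on the table; its top surface is 22 mm above the table. Origin: centre of its underside on the table; x across the board, y along it, z up. At its +y end stands a fixed upright wooden fence (110 mm wide, 16 mm thick, 64 mm tall above the board). A metal slot runs along the middle (x = 0); on it slides a darker wooden stop towards the fence.
- fence_face (a point): Point at the foot of the fence's inner face (the face that looks to the board's -y), on the board's surface and centre line: at (0, 105, 22) mm in the board's frame.
- stop_face (a point): Point at the foot of the sliding stop's front face (the one that faces the fence), on the board's surface and centre line. The stop is an upright plate 64 mm wide, 14 mm thick, 63 mm tall, on the front of a carriage 60 mm wide, 110 mm long (reaching back from the front face, away from the fence) and 28 mm tall; slides along the board's y with about 2 N when free.
- stop (a joint): Position of the sliding stop in m: 0 = fully back, where the gap between fence and stop is 90 mm; it grows as the stop moves to the fence (gap = 90 mm minus this).
- knob_grip (a point): Centre of the black clamp knob's grip bar, on the knob's vertical axis, 75 mm above the table and 64 mm behind the stop's front face; it rides on the carriage. The bar is 66 mm long, 14 mm thick and 26 mm tall (from 62 to 88 mm above the table). Its frame's y axis runs along the bar.
- knob (a joint): Angle of the clamp knob in rad: 0 = slack, bar lengthwise along the slide; it grows as the knob is turned clockwise seen from above, to 1.57 = bar crosswise. The clamp bites from about 1.2 on; beyond 1.25 the stop is locked on the board.
- dish: White enamel loaf dish with dark rim, 160 x 80 mm, 62 mm tall, walls and floor 4 mm thick, fixed on the table. Origin: centre of its underside; x along its length.
- cheese: Upright block of pale hard cheese, 64 x 52 x 60 mm (x, y, z), 0.17 to 0.34 kg, standing in the dish with its x along the dish: the long walls stand only 10 mm from its sides, at its two ends there are about 40 mm of room, and its top is 2 mm above the rim. Origin: centre of its underside; the +x end is covered by a dark brown rind about 9 mm thick, the other end is pale.
- rind_face (a point): Middle of the lower edge of the cheese's rind end, 32 mm from the block's origin along its x; this face goes against the fence.
- tumbler: Bystander, not to be knocked over: clear glass tumbler, 72 mm across, 85 mm tall, open at the top. Origin: centre of its underside.
- wineglass: Bystander, not to be knocked over: clear stemmed wine glass, 76 mm across, 180 mm tall. Origin: centre of its underside.
- ramekin: Bystander, not to be knocked over: small stoneware bowl, 76 mm across, 45 mm tall. Origin: centre of its underside.
Not all that is in view belongs to the job. What is shaped like the cheese but orange is not meant.

How it is judged:
By the outcome, as a careful person would: the job done as asked, in the order asked, and still so for the second after the job is handed in, with the robot touching nothing.
It also fails if it takes over 64 s, if anything falls off the work surface, if the arm or the gripper's body presses on something with over 40 N, if the wrist force passes 120 N, or if a joint passes its speed limit or range.

### The arm

A 7-joint arm with a two-finger parallel gripper is mounted at the origin on the work surface. World frame = base frame: x ahead of the robot, y to its left, z up, the work surface at z = 0. Lengths are in m, angles in rad, forces in N, time in s.
With the tool pointing down it reaches from about 0.4 to 0.85 m from the base axis. Payload 10.4 kg.
Tool frame: the origin (TCP) lies between the finger pads; the fingertips stand 19 mm ahead of it and the grasp point (between the pads) is the TCP (manip.tips_ahead is the distance from the TCP to the fingertips, in m); z points along the fingers, y is the line along which they close (so a half turn about z gives the same grasp; the last joint's range is limited). The gripper opens to 85 mm and grips with 20 to 120 N. Pads are 22 mm wide; open, the fingers measure 114 mm over their backs; the gripper's body (76 mm by 85 mm) begins 54 mm behind the grasp point. The pads swing forward as they close: fully open they stand 13 mm farther back than shut.
Start: joints at [1.135, 0.332, -0.065, 1.46, 0.022, 1.35, -0.088], TCP at [0.251, -0.573, 0.212] pointing down, gripper open.
Joint ranges: [-2.6, 2.6], [-0.5, 2.12], [-1.47, 1.34], [0.16, 2.42], [-1.27, 4.41], [0.06, 2.06], [-2.6, 2.6]. Speed limits (rad/s): [2.22, 2.22, 2.79, 2.79, 3.14, 3.14, 3.14].

### API

Orientations are given as a unit quaternion [x, y, z, w].
In Python, from workcell import manip, viewer gives the robot as it stands.
- The arm moves only by the tool arm_command, never from a script. Its argument "series" is text: rows parted by semicolons, each of 5 numbers parted by spaces: the closure, from 0 (fully open) to 1 (shut), then the shift along the tool's x, y, z normalised to -1 to 1, where 1 is 0.4 m, then the turn about the tool's z normalised to -1 to 1, where 1 is 180 degrees. In form: jaw tx ty tz spin; .... A call has exactly 10 rows; each row shifts and turns the commanded pose from where the row before left it, along the tool's axes as they then stand; what a row does not reach is not made up. A row lasts 1/8 s, in which the tool goes at most 62.5 mm and 10.7 degrees, less where a joint would pass 70% of its speed; a pose out of reach is approached as far as the arm can. A call with a number of a shift or a turn outside -1 to 1 is refused whole. A call with a gripper value outside its range is refused whole. The fingers move at their own pace and stop on an object; "newtons" is the grip in N (left out, the last holds). Time passes only in rows, so rows that do not move let the fingers close, or fill a call up. It gives the time, the measured TCP pose, the force, the opening and the grip force at its end, in the units of the state.
- manip.get_obs(): the state, without advancing time (a new reading comes with each control period).
- viewer.camera(name): name is "side" or "top" or "wrist"; returns a dict with "pixels" (420x560x3 uint8, red, green, blue), "intrinsics" (3x3 intrinsics, pixels), "extrinsics" (4x4, takes a point from world to camera coordinates). Camera axes: x right, y up, looking along -z (the intrinsics and any distortion apply to the point x, -y, -z); pixel columns grow to the right and rows downward; lengths in m; the calibration is good to about 2 mm. A picture is of the moment at which its call begins. There is no depth.
- manip.hand_in(): hands the job in; it is judged then, once.
The state is a dict: "clock": time; "joint_pos": joint angles; "joint_velocities": joint speeds; "tau": joint torques, N m; "position": TCP position; "ee_rot": TCP orientation; "ft_force": force on the tool from outside, world axes, zero at the start; "torque": the same for the moment, N m; "grip_width": opening from 0.0 (shut) to 1.0 (fully open); "grasp_force": force on a finger pad.
Only numpy, scipy, OpenCV 4.12 (cv2) and the standard library are available. Lean on these libraries where they do the work, as an engineer would, in place of code of your own. Each camera call takes 0.05 s, during which the arm holds its last target. There are 200 camera calls.

## Working session

There is one attempt and no reset: what is moved stays moved. The work goes in short steps, Python scripts to look and compute and a tool call to move; the robot and the scene stay as the last step left them, time stands still between calls to the robot, and variables do not carry over. Pictures are saved under pics/ and viewed, at most 10 in all, crops included, and the job is handed in when it is done.

Besides the shell and the picture viewer there is one more tool, called after ">>>" in YAML: its name, and indented under it one key for each argument. arm_command: Moves the arm, as the interface text tells. Scaled input: -1 to 1 covers 0.4 m each way for a shift and 180 degrees each way for a turn. Its arguments: {"type":"object","properties":{"series":{"type":"string"},"newtons":{"type":"number"}},"required":["series"]}

```bash
ls; mkdir -p pics; cat > h.py <<'E'
import numpy as np, cv2
from workcell import manip, viewer
def snap(n,f):
    c=viewer.camera(n); cv2.imwrite(f'pics/{f}.png',cv2.cvtColor(c['pixels'],cv2.COLOR_RGB2BGR))
    np.savez(f'pics/{f}.npz',K=c['intrinsics'],E=c['extrinsics']); return c
def load(f):
    d=np.load(f'pics/{f}.npz'); return d['K'],d['E'],cv2.imread(f'pics/{f}.png')
def ray(f,uv):
    K,E,_=load(f); uv=np.atleast_2d(np.array(uv,float))
    p=np.c_[uv,np.ones(len(uv))]@np.linalg.inv(K).T
    d=(p*[1,-1,-1])@E[:3,:3]; o=-E[:3,:3].T@E[:3,3]; return o,d
def plane(f,uv,z):
    o,d=ray(f,uv); return o+d*((z-o[2])/d[:,2])[:,None]
def tri(rs):
    A=np.zeros((3,3));b=np.zeros(3)
    for f,uv in rs:
        o,d=ray(f,uv); d=d[0]/np.linalg.norm(d[0]); M=np.eye(3)-np.outer(d,d); A+=M;b+=M@o
    return np.linalg.solve(A,b)
def proj(f,X):
    K,E,_=load(f); X=np.atleast_2d(X); c=X@E[:3,:3].T+E[:3,3]; c=c*[1,-1,-1]; p=c@K.T; return p[:,:2]/p[:,2:]
E
python3 - <<'E'
from h import *
for n in ['top','side','wrist']:
    c=snap(n,n+'0'); print(n,c['intrinsics'].round(1).tolist(),(-c['extrinsics'][:3,:3].T@c['extrinsics'][:3,3]).round(3),[k for k in c])
o=manip.get_obs(); print(o)
a,b=[cv2.imread(f'pics/{n}0.png') for n in('top','side')]
E
```

```text
pics
top [[404.2, 0.0, 284.6], [0.0, 404.2, 207.1], [0.0, 0.0, 1.0]] [0.433 0.055 0.81 ] ['pixels', 'intrinsics', 'extrinsics']
side [[454.0, 0.0, 275.7], [0.0, 454.0, 215.3], [0.0, 0.0, 1.0]] [0.224 0.711 0.551] ['pixels', 'intrinsics', 'extrinsics']
wrist [[338.9, 0.0, 281.0], [0.0, 338.9, 206.5], [0.0, 0.0, 1.0]] [ 0.322 -0.54   0.374] ['pixels', 'intrinsics', 'extrinsics']
{'clock': 0.15, 'joint_pos': array([ 1.13536417,  0.3327491 , -0.0647142 ,  1.46071078,  0.02160236,
        1.34986186, -0.0885256 ]), 'joint_velocities': array([ 1.51193065e-04, -1.15667081e-03,  8.66214428e-05, -1.62332884e-03,
        1.10037999e-03, -9.46206242e-04,  4.02024151e-04]), 'tau': array([ 1.31177494e-03, -6.25827956e+01,  4.94686759e-02, -3.91849673e+01,
        1.63687463e-02,  7.53994012e-03,  1.35777268e-04]), 'position': array([ 0.25065099, -0.57223652,  0.21170271]), 'ee_rot': array([ 9.78771147e-01,  2.04955542e-01, -1.24719482e-04, -5.01575306e-04]), 'ft_force': array([-0.10751588,  0.75911139,  0.25286581]), 'torque': array([0.00227345, 0.04376818, 0.05160986]), 'grasp_force': 0.0, 'grip_width': 0.9998491988761979}
```

View pics/top0.png

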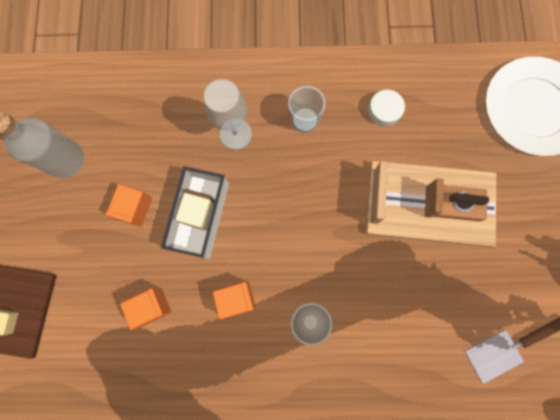

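View pics/side0.png

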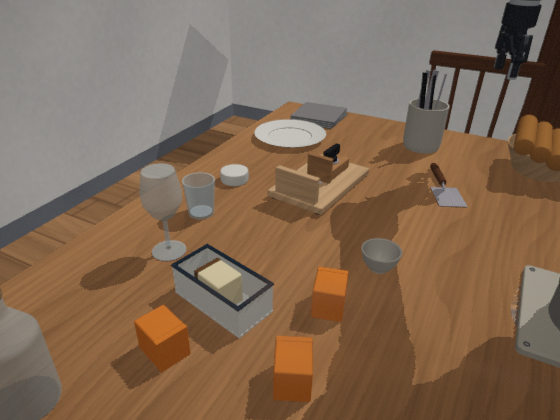

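The top view shows the dish with pale cheese at about (195,209) and the board at about (433,203), fence at its left. The wine glass is at (235,134), the tumbler at (305,118) and the ramekin at (387,107).

Candidates for the cheese:
- Pale block in the dish (195,209): matches the description.
- Pale wedge on the dark board (5,322): not in the dish.
- Orange blocks (128,204), (143,309), (233,300): excluded by colour.

I choose the one in the dish and will check it in a close crop.

```bash
python3 - <<'E'
from h import *
t=cv2.imread('pics/top0.png');s=cv2.imread('pics/side0.png')
r=lambda im,x,y,w,h:cv2.resize(im[y:y+h,x:x+w],(400,300),interpolation=cv2.INTER_CUBIC)
a=np.hstack([r(t,140,160,120,90+15)[:300],r(t,364,152,140,105)])
b=np.hstack([r(s,165,240,120,90),r(s,264,130,120,90)])
cv2.imwrite('pics/c1.png',np.vstack([a,b]))
E
```

```text
(no output)
```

View pics/c1.png

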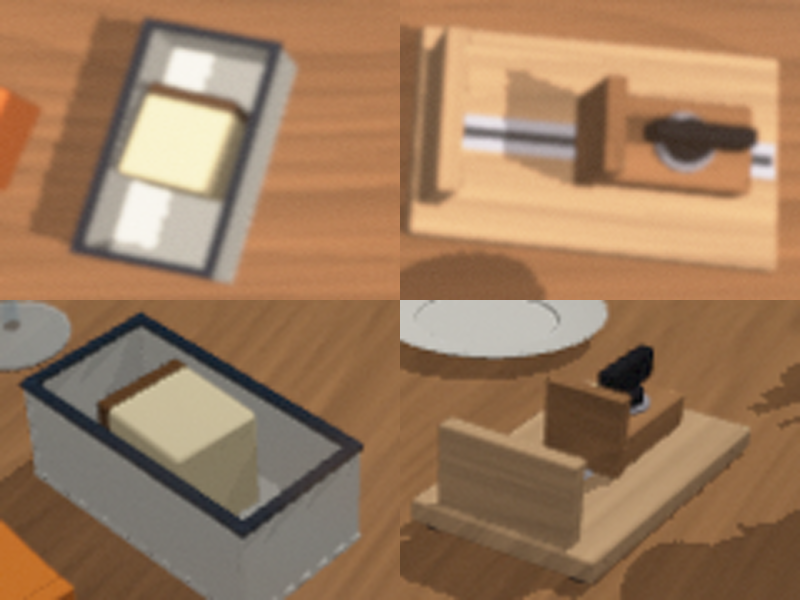

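The crops confirm the choice: a pale block with a dark brown rind on its +x-world end (top of crop), standing in the enamel dish. On the board the fence is on the left, towards world +y, and the knob bar lies along the slide.

```bash
python3 - <<'E'
from h import *
T=lambda x,y:(140+x*.3,160+y*.35); B=lambda x,y:(364+x*.35,152+y*.35)
S=lambda x,y:(165+x*.3,240+(y-300)*.3); Q=lambda x,y:(264+(x-400)*.3,130+(y-300)*.3)
Bt=lambda x,y:B(x-400,y)
print('dish rim')
P=[]
for a,b in [((148,20),(22,383)),((283,42),(140,315)),((213,275),(362,447)),((72,250),(245,533))]:
    p=tri([('top0',T(*a)),('side0',S(*b))]);P.append(p);print(p.round(4))
print(np.mean(P,0).round(4))
print('cheese top pale: near-pale corner, right..')
for a,b in [((122,165),(183,461)),((210,195),(255,412)),((235,112),(180,362))]:
    print(tri([('top0',T(*a)),('side0',S(*b))]).round(4))
print('fence top')
for a,b in [((465,30),(585,462)),((455,195),(582,462)),((455,195),(440,424)),((465,30),(440,424))]:
    print(tri([('top0',Bt(*a)),('side0',Q(*b))]).round(4), plane('top0',[Bt(*a)],.086).round(4))
print('knob',plane('top0',[Bt(648,131),Bt(755,138)],.088).round(4))
print('board corners',plane('top0',[Bt(424,28),Bt(777,60),Bt(777,270),Bt(412,232)],.022).round(4))
for n,uv in dict(wine=(236,134),tumb=(305,120),ram=(387,110)).items(): print(n,plane('top0',[uv],0).round(3))
print(plane('top0',[(280,200),(330,200),(280,250),(312,324),(233,300)],0).round(3))
E
```

```text
dish rim
[0.6579 0.2554 0.0608]
[0.6407 0.1768 0.0594]
[0.4845 0.2142 0.0591]
[0.5023 0.293  0.0612]
[0.5714 0.2348 0.0601]
cheese top pale: near-pale corner, right..
[0.5561 0.266  0.0608]
[0.5396 0.2178 0.0608]
[0.5941 0.204  0.0626]
fence top
[ 0.6051 -0.1403  0.0734] [[ 0.6504 -0.1282  0.086 ]]
[ 0.5446 -0.1148  0.0834] [[ 0.5422 -0.1148  0.086 ]]
[ 0.5826 -0.0871  0.1118] [[ 0.5422 -0.1148  0.086 ]]
[ 0.6563 -0.1293  0.0771] [[ 0.6504 -0.1282  0.086 ]]
knob [[ 0.5805 -0.2392  0.088 ]
 [ 0.5746 -0.3063  0.088 ]]
board corners [[ 0.6717 -0.1156  0.022 ]
 [ 0.6429 -0.3608  0.022 ]
 [ 0.4961 -0.3439  0.022 ]
 [ 0.5269 -0.0989  0.022 ]]
wine [[0.746 0.164 0.   ]]
tumb [[0.774 0.017 0.   ]]
ram [[ 0.792 -0.158  0.   ]]
[[ 0.601  0.073  0.   ]
 [ 0.599 -0.029  0.   ]
 [ 0.499  0.075  0.   ]
 [ 0.355  0.015  0.   ]
 [ 0.403  0.168  0.   ]]
```

>>> arm_command:
  series: "0 0.1 -0.1 0 0;0 0.1 -0.1 0 0;0 0.1 -0.1 0 0;0 0.1 -0.1 0 0;0 0.1 -0.1 0 0;0 0.1 -0.1 0 0;0 0.1 -0.1 0 0;0 0.1 -0.1 0 0;0 0.1 -0.1 0 0;0 0.1 -0.1 0 0"
  newtons: 40

```text
clock: 1.4
position: [0.457, -0.0439, 0.2124]
ee_rot: [0.979, 0.205, 0.0, 0.0]
ft_force: [0.9, -0.7, -0.3]
grip_width: 0.999
grasp_force: 0.0
```

```bash
cat >> h.py <<'E'
def yaw(o=None):
    x,y,z,w=(o or manip.get_obs())['ee_rot']; return np.degrees(2*np.arctan2(y,x))  # tool x yaw, tool down
def goto(xyz,yawy):
    o=manip.get_obs(); a=np.radians(yaw(o)); d=np.array(xyz)-o['position']
    t=[d[0]*np.cos(a)+d[1]*np.sin(a), d[0]*np.sin(a)-d[1]*np.cos(a), -d[2]]
    s=(yaw(o)-(yawy+90)+90)%180-90
    print('pos',o['position'].round(4),'yaw_y',round(yaw(o)-90,1),'q',o['joint_pos'].round(2),'w',o['grip_width'].round(3),'t',round(o['clock'],2),'F',o['ft_force'].round(1))
    print('tool shift norm',(np.array(t)/.4).round(4),'spin norm',round(s/180,4))
E
python3 -c "
from h import *
c=snap('wrist','w1'); print((-c['extrinsics'][:3,:3].T@c['extrinsics'][:3,3]).round(3), c['extrinsics'].round(3).tolist())
goto([.579,.2345,.212],-13.5)"
```

```text
[ 0.529 -0.012  0.375] [[0.401, -0.916, 0.001, -0.223], [0.872, 0.381, -0.306, -0.342], [0.28, 0.124, 0.952, -0.503], [0.0, 0.0, 0.0, 1.0]]Traceback (most recent call last):
  File "<string>", line 4, in <module>
    goto([.579,.2345,.212],-13.5)
    ~~~~^^^^^^^^^^^^^^^^^^^^^^^^^
  File "h.py", line 27, in goto
    print('pos',o['position'].round(4),'yaw_y',round(yaw(o)-90,1),'q',o['joint_pos'].round(2),'w',o['grip_width'].round(3),'t',round(o['clock'],2),'F',o['ft_force'].round(1))
                                                                                                  ^^^^^^^^^^^^^^^^^^^^^
AttributeError: 'float' object has no attribute 'round'
```

>>> arm_command:
  series: "0 0.11 -0.103 0 0;0 0.11 -0.103 0 0;0 0.11 -0.103 0 0;0 0.11 -0.103 0 0;0 0.11 -0.103 0 0;0 0 0 0 -0.058;0 0 0 0 -0.058;0 0 0 0 -0.058;0 0 0 0 -0.058;0 0 0 0 -0.058"

```text
clock: 2.7
position: [0.5755, 0.2311, 0.212]
ee_rot: [0.787, 0.617, -0.0, -0.0]
ft_force: [0.3, 0.1, -0.6]
grip_width: 0.994
grasp_force: 0.0
```

```bash
sed -i "s/o\['grip_width'\].round(3)/round(float(o['grip_width']),3)/" h.py; python3 -c "
from h import *
c=snap('wrist','w2')
goto([.579,.2345,.212],-13.5)"
```

```text
pos [0.5756 0.2309 0.2119] yaw_y -13.3 q [ 0.22  0.47 -0.93  1.44  0.38  1.42 -0.94] w 0.999 t 2.75 F [-0.2  0.1  0. ]
tool shift norm [ 0.0107  0.0063 -0.0003] spin norm 0.0011
```

View pics/w2.png

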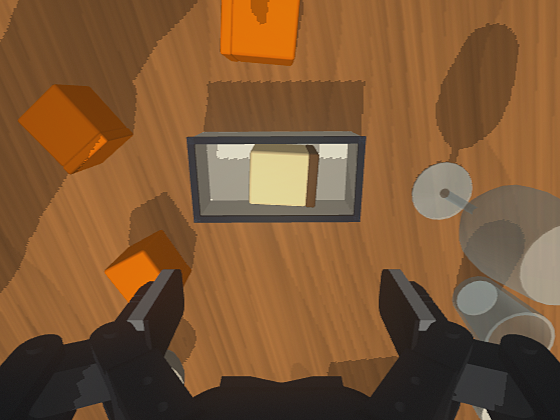

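The wrist view shows the dish rim spanning (188–365, 135–221), with the pale cheese at about (279,177) and its rind on the right at x≈312. The orange blocks lie outside.

```bash
python3 - <<'E'
from h import *
_,_,im=load('w2'); hsv=cv2.cvtColor(im,cv2.COLOR_BGR2HSV)
m=cv2.inRange(hsv,(18,50,170),(35,140,255)); n,l,st,c=cv2.connectedComponentsWithStats(m)
k=1+np.argmax(st[1:,4]); print(st[k],c[k])
q=cv2.boxPoints(cv2.minAreaRect(np.argwhere(l==k)[:,::-1].astype(np.float32))); print(q.round(1))
P=plane('w2',q,.064); print(P.round(4)); 
_,_,it=load('top0'); h2=cv2.cvtColor(it,cv2.COLOR_BGR2HSV)
m=cv2.inRange(h2,(18,40,170),(35,160,255)); m[:, :150]=0; m[:,235:]=0; n,l,st,c=cv2.connectedComponentsWithStats(m);k=1+np.argmax(st[1:,4])
q2=cv2.boxPoints(cv2.minAreaRect(np.argwhere(l==k)[:,::-1].astype(np.float32)));P2=plane('top0',q2,.064);print(P2.round(4))
u=np.array([np.cos(np.radians(-13.5)),np.sin(np.radians(-13.5))])
for p in(P,P2):
    print('pale centre',p[:,:2].mean(0).round(4),'block centre',(p[:,:2].mean(0)+.0045*u).round(4), 'sides',np.linalg.norm(p[1]-p[0]).round(4),np.linalg.norm(p[2]-p[1]).round(4))
print('tri h', tri([('w2',q.mean(0)),('top0',q2.mean(0))]).round(4))
goto([.579,.2345,.044],-13.5)
E
```

```text
[ 249  151   60   55 3033] [278.00428619 178.22288164]
[[247.6 203.2]
 [250.1 150.8]
 [308.5 153.6]
 [306.  206. ]]
[[0.5398 0.2214 0.064 ]
 [0.5555 0.2692 0.064 ]
 [0.6068 0.2539 0.064 ]
 [0.5937 0.2052 0.064 ]]
[[0.5526 0.2709 0.064 ]
 [0.6094 0.2538 0.064 ]
 [0.5906 0.2015 0.064 ]
 [0.5344 0.2192 0.064 ]]
pale centre [0.574  0.2374] block centre [0.5783 0.2364] sides 0.0503 0.0536
pale centre [0.5718 0.2364] block centre [0.5761 0.2353] sides 0.0593 0.0556
tri h [0.5731 0.2372 0.059 ]
pos [0.5756 0.2309 0.2119] yaw_y -13.3 q [ 0.22  0.47 -0.93  1.44  0.38  1.42 -0.94] w 0.999 t 2.75 F [-0.2  0.1  0. ]
tool shift norm [0.0107 0.0063 0.4197] spin norm 0.0011
```

>>> arm_command:
  series: "0 0.0145 0.0035 0 0.019;0 0 0 0.06 0;0 0 0 0.06 0;0 0 0 0.06 0;0 0 0 0.06 0;0 0 0 0.06 0;0 0 0 0.06 0;0 0 0 0.04 0;0 0 0 0.025 0;0 0 0 0 0"

```text
clock: 4.0
position: [0.5782, 0.2365, 0.042]
ee_rot: [0.807, 0.591, -0.0, -0.0]
ft_force: [0.3, 0.1, 0.5]
grip_width: 1.001
grasp_force: 0.0
```

>>> arm_command:
  series: "1 0 0 0 0;1 0 0 0 0;1 0 0 0 0;1 0 0 0 0;1 0 0 0 0;1 0 0 0 0;1 0 0 -0.02 0;1 0 0 -0.04 0;1 0 0 -0.06 0;1 0 0 -0.1 0"
  newtons: 40

```text
clock: 5.25
position: [0.5777, 0.236, 0.1309]
ee_rot: [0.807, 0.591, -0.001, -0.0]
ft_force: [1.1, -0.0, 0.5]
grip_width: -0.002
grasp_force: 0.0
```

```bash
python3 -c "
from h import *
print(manip.get_obs()['grasp_force']);snap('side','s2');snap('wrist','w3')
cv2.imwrite('pics/v3.png',np.hstack([cv2.imread('pics/s2.png')[:,80:400],cv2.imread('pics/w3.png')[:,80:480]]))
goto([.56,.06,.15],-16.7)"
```

```text
0.0
pos [0.5802 0.238  0.1356] yaw_y -17.6 q [ 0.19  0.53 -0.88  1.52  0.42  1.28 -1.05] w 0.002 t 5.35 F [1.2 1.5 0.1]
tool shift norm [-0.4395  0.0862 -0.0361] spin norm -0.0048
```

View pics/v3.png

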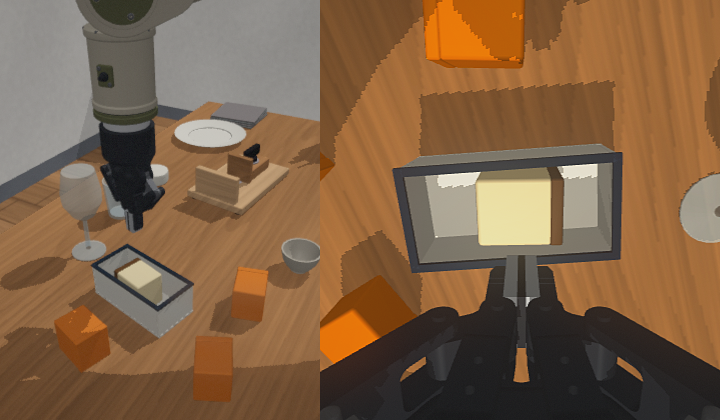

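The combined view shows the gripper shut and empty above the dish. The cheese is still upright in the dish, at about (520,210) in the right panel. The grasp missed or slipped, so I'll re-measure.

```bash
python3 - <<'E'
from h import *
snap('top','t3')
def pale(f,lim):
    _,_,im=load(f);h=cv2.cvtColor(im,cv2.COLOR_BGR2HSV);m=cv2.inRange(h,(18,40,165),(35,160,255));M=np.zeros_like(m);a,b,c,d=lim;M[b:d,a:c]=m[b:d,a:c]
    n,l,st,c=cv2.connectedComponentsWithStats(M);k=1+np.argmax(st[1:,4]);print(f,st[k]);return cv2.boxPoints(cv2.minAreaRect(np.argwhere(l==k)[:,::-1].astype(np.float32)))
for f,l in(('w2',(180,130,380,230)),('w3',(430,0,640-10,260))):
    if f=='w3': l=(470,140,560,260); l=(480,140,560,260)
    l={'w2':(180,130,380,230),'w3':(530-0,0,0,0)}[f] if f=='w2' else (150+230,150,560,260)
    q=pale(f,l);P=plane(f,q,.064);print(q.round(1).tolist());print(P[:,:2].round(4).tolist(),P[:,:2].mean(0).round(4),'tcp-proj',proj(f,[0.578,.2362,.064]).round(1))
print('tcp in w3',proj('w3',manip.get_obs()['position']).round(1), 'w3 height shift')
q2=pale('w2',(180,130,380,230));q3=pale('w3',(380,150,560,260))
for a in q3: print([tri([('w2',b),('w3',a)]).round(4).tolist() for b in q2 if 1][:0])
a=q2[np.argsort(q2[:,1])[-2:]];b=q3[np.argsort(q3[:,1])[-2:]]
a=a[np.argsort(a[:,0])];b=b[np.argsort(b[:,0])]
print([tri([('w2',i),('w3',j)]).round(4).tolist() for i,j in zip(a,b)])
E
```

```text
w2 [ 249  151   60   55 3058]
[[246.60000610351562, 203.1999969482422], [249.10000610351562, 150.60000610351562], [308.5, 153.5], [306.0, 206.0]]
[[0.5389, 0.2216], [0.5547, 0.2695], [0.6069, 0.254], [0.5937, 0.2052]] [0.5735 0.2376] tcp-proj [[282.6 179.2]]
w3 [473 229  27  13  46]
[[473.0, 241.0], [498.6000061035156, 228.1999969482422], [500.3999938964844, 231.8000030517578], [474.79998779296875, 244.60000610351562]]
[[0.7115, 0.1705], [0.7312, 0.1751], [0.7322, 0.1717], [0.7124, 0.167]] [0.7218 0.1711] tcp-proj [[279.  213.4]]
tcp in w3 [[280.8 252.1]] w3 height shift
w2 [ 249  151   60   55 3058]
w3 [473 229  27  13  46]
[]
[]
[]
[]
[[0.5912, 0.3059, 0.3154], [0.6012, 0.2934, 0.2917]]
```

```bash
python3 - <<'E'
from h import *
def pale(f,lim):
    _,_,im=load(f);h=cv2.cvtColor(im,cv2.COLOR_BGR2HSV);m=cv2.inRange(h,(18,40,165),(35,160,255));M=np.zeros_like(m);a,b,c,d=lim;M[b:d,a:c]=m[b:d,a:c]
    n,l,st,c=cv2.connectedComponentsWithStats(M);k=1+np.argmax(st[1:,4]);q=cv2.boxPoints(cv2.minAreaRect(np.argwhere(l==k)[:,::-1].astype(np.float32)))
    q=q[np.argsort(q[:,1])[-2:]];return q[np.argsort(q[:,0])]
a,b=pale('w2',(180,130,380,230)),pale('w3',(180,150,330,260)); print(a,b)
for h in(.056,.06,.064): print(h,plane('w2',a,h).round(4)[:,:2].tolist(),plane('w3',b,h)[:,:2].round(4).tolist())
print([tri([('w2',i),('w3',j)]).round(4).tolist() for i,j in zip(a,b)])
E
```

```text
[[246.61087 203.17195]
 [306.04752 206.00227]] [[235.918   245.24283]
 [311.08533 243.94684]]
0.056 [[0.5375, 0.2194], [0.5937, 0.2025]] [[0.537, 0.2187], [0.5935, 0.2018]]
0.06 [[0.5382, 0.2205], [0.5937, 0.2039]] [[0.5381, 0.2203], [0.5936, 0.2037]]
0.064 [[0.5389, 0.2216], [0.5937, 0.2052]] [[0.5391, 0.2218], [0.5938, 0.2055]]
[[0.5386, 0.221, 0.062], [0.5937, 0.2044, 0.0617]]
```

The cheese hasn't moved: its centre is still (0.578, 0.236) and its top about 0.062. I'll go lower, close with more force, and check before lifting.

>>> arm_command:
  series: "0 0 0 0 0;0 0 0 0 0;0 0 0 0 0;0 0 0 0 0;0 0 0 0 0;0 0 0 0 0;0 0 0 0 0;0 0 0 0 0;0 0 0 0 0;0 0 0 0 0"
  newtons: 80

```text
clock: 6.65
position: [0.5784, 0.2366, 0.1303]
ee_rot: [0.807, 0.591, 0.0, 0.0]
ft_force: [-0.5, 0.1, -0.2]
grip_width: 1.004
grasp_force: 0.0
```

```bash
python3 -c "
from h import *
goto([.5783,.2362,.034],-16.9)"
```

```text
pos [0.5784 0.2366 0.1303] yaw_y -17.6 q [ 0.19  0.54 -0.88  1.53  0.43  1.28 -1.05] w 1.004 t 6.65 F [-0.5  0.1 -0.2]
tool shift norm [-1.000e-03  1.000e-04  2.408e-01] spin norm -0.0037
```

>>> arm_command:
  series: "0 0 0 0.07 0;0 0 0 0.07 0;0 0 0 0.06 0;0 0 0 0.04 0;0 0 0 0 0;1 0 0 0 0;1 0 0 0 0;1 0 0 0 0;1 0 0 0 0;1 0 0 0 0"
  newtons: 80

```text
clock: 7.9
position: [0.579, 0.237, 0.0364]
ee_rot: [0.807, 0.591, 0.001, 0.001]
ft_force: [-3.5, -1.4, 9.2]
grip_width: 0.711
grasp_force: 83.9
```

>>> arm_command:
  series: "1 0 0 -0.015 0;1 0 0 -0.03 0;1 0 0 -0.04 0;1 0 0 -0.05 0;1 0 0 -0.05 0;1 0 0 -0.04 0;1 0 0 -0.02 0;1 0 0 0 0;1 0 0 0 0;1 0 0 0 0"

```text
clock: 9.15
position: [0.578, 0.2364, 0.1316]
ee_rot: [0.807, 0.591, -0.001, -0.0]
ft_force: [-0.3, 0.0, -2.1]
grip_width: 0.702
grasp_force: 86.6
```

>>> arm_command:
  series: "1 -0.087 0.018 0 0;1 -0.087 0.018 0 0;1 -0.087 0.018 0 0;1 -0.087 0.018 0 0;1 -0.087 0.018 0 0;1 0 0 0.08 0;1 0 0 0.08 0;1 0 0 0.05 0;1 0 0 0.02 0;1 0 0 0.01 0"

```text
clock: 10.4
position: [0.5605, 0.0601, 0.0365]
ee_rot: [0.807, 0.591, 0.0, 0.0]
ft_force: [0.3, -0.9, -2.4]
grip_width: 0.704
grasp_force: 86.8
```

>>> arm_command:
  series: "1 0 0 0.004 0;1 0 0 0 0;0 0 0 0 0;0 0 0 0 0;0 0 0 0 0;0 0 0 0 0;0 0 0 -0.07 0;0 0 0 -0.08 0;0 0 0 -0.08 0;0 0 0 0 0"

```text
clock: 11.65
position: [0.5616, 0.0603, 0.1291]
ee_rot: [0.807, 0.591, 0.002, 0.001]
ft_force: [-0.6, 0.1, -0.7]
grip_width: 1.002
grasp_force: 0.0
```

```bash
python3 - <<'E'
from h import *
snap('wrist','w4')
im=cv2.imread('pics/w4.png');h=cv2.cvtColor(im,cv2.COLOR_BGR2HSV);m=cv2.inRange(h,(18,40,165),(35,160,255))
n,l,st,c=cv2.connectedComponentsWithStats(m);k=1+np.argmax(st[1:,4]);q=cv2.boxPoints(cv2.minAreaRect(np.argwhere(l==k)[:,::-1].astype(np.float32)));print(st[k])
P=plane('w4',q,.06)[:,:2];print(q.round(1).tolist(),P.round(4).tolist(),P.mean(0).round(4));goto([.56,.06,.034],73)
E
```

```text
[ 235  180   76   67 4906]
[[235.0, 180.0], [310.0, 180.0], [310.0, 246.0], [235.0, 246.0]] [[0.5381, 0.0926], [0.5882, 0.0767], [0.5742, 0.0282], [0.5209, 0.0452]] [0.5553 0.0607]
pos [0.5607 0.0598 0.1275] yaw_y -17.6 q [ 0.55  0.4  -0.9   1.7   0.33  1.2  -0.74] w 1.0 t 11.7 F [-1.1  0.3 -0.6]
tool shift norm [-1.000e-04 -1.800e-03  2.337e-01] spin norm 0.4968
```

View pics/w4.png

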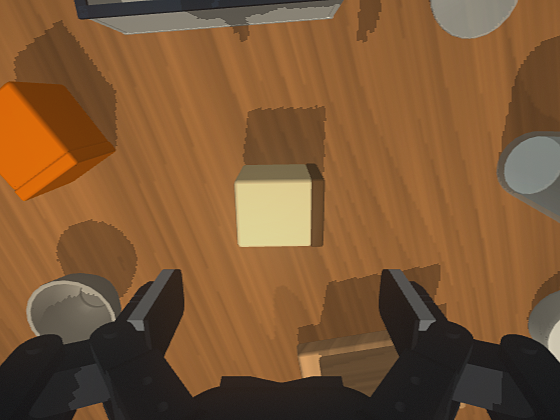

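The cheese stands upright on the table at about (275,210), aligned with the jaws, with its rind on the right. Next I turn 90° and grip it across its sides.

>>> arm_command:
  series: "0 -0.001 -0.002 0 0.055;0 0 0 0 0.055;0 0 0 0 0.055;0 0 0 0 0.055;0 0 0 0 0.055;0 0 0 0 0.055;0 0 0 0 0.055;0 0 0 0 0.055;0 0 0 0 0.055;0 0 0 0 0"

```text
clock: 12.95
position: [0.5586, 0.0596, 0.1256]
ee_rot: [0.99, -0.144, -0.001, 0.0]
ft_force: [-0.7, 0.4, -0.8]
grip_width: 1.0
grasp_force: 0.0
```

```bash
python3 -c "
from h import *
goto([.5596,.0593,.036],72.4)"
```

```text
pos [0.5586 0.0596 0.1256] yaw_y -106.6 q [ 0.35  0.33 -0.64  1.71  0.21  1.17 -2.2 ] w 1.0 t 12.95 F [-0.7  0.4 -0.8]
tool shift norm [2.50e-03 1.00e-04 2.24e-01] spin norm 0.0056
```

>>> arm_command:
  series: "0 0.0025 0 0.06 0.005;0 0 0 0.06 0;0 0 0 0.06 0;0 0 0 0.035 0;0 0 0 0.01 0;1 0 0 0 0;1 0 0 0 0;1 0 0 0 0;1 0 0 0 0;1 0 0 0 0"
  newtons: 80

```text
clock: 14.2
position: [0.57, 0.0697, 0.0469]
ee_rot: [0.989, -0.15, 0.01, -0.007]
ft_force: [5.3, 23.6, 46.3]
grip_width: 0.011
grasp_force: 54.8
```

```bash
python3 -c "
from h import *
print(manip.get_obs()['grasp_force'])
goto([.5596,.0593,.15],72.4)"
```

```text
54.826424934435636
pos [0.57   0.0697 0.0469] yaw_y -107.2 q [ 0.31  0.43 -0.61  1.77  0.28  1.   -2.28] w 0.011 t 14.2 F [ 5.3 23.6 46.3]
tool shift norm [-0.0171  0.0325 -0.2578] spin norm 0.0021
```

```bash
python3 -c "
from h import *
snap('wrist','w5');snap('side','s5')
a=cv2.imread('pics/w5.png')
b=cv2.resize(cv2.imread('pics/s5.png')[110:320,140:420],(560,420))
cv2.imwrite('pics/v5.png',np.hstack([cv2.resize(a,(400,300)),cv2.resize(b,(400,300))]))
goto([.5596,.0593,.15],72.4)"
```

```text
pos [0.5699 0.07   0.0467] yaw_y -107.2 q [ 0.31  0.43 -0.61  1.77  0.28  1.   -2.28] w 0.011 t 14.3 F [ 6.1 24.5 45.8]
tool shift norm [-0.0168  0.0332 -0.2582] spin norm 0.0022
```

View pics/v5.png

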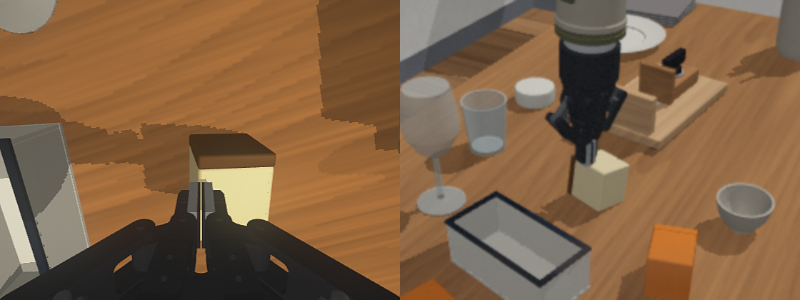

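The left panel shows the shut fingers jammed beside the top of the cheese, offset to its left side. The right panel shows the cheese still upright on the table. I'll back off upward, open and re-measure.

>>> arm_command:
  series: "1 0 0 -0.05 0;1 0 0 -0.08 0;1 0 0 -0.08 0;0 0 0 -0.04 0;0 0 0 0 0;0 0 0 0 0;0 0 0 0 0;0 0 0 0 0;0 0 0 0 0;0 0 0 0 0"

```text
clock: 15.55
position: [0.5602, 0.0594, 0.1366]
ee_rot: [0.988, -0.153, -0.0, 0.0]
ft_force: [0.4, -0.1, -0.8]
grip_width: 1.0
grasp_force: 0.0
```

```bash
python3 - <<'E'
from h import *
print('tips',manip.tips_ahead)
goto([.5596,.0593,.036],72.4)
snap('wrist','w6');snap('top','t6')
for z in (0,.0095,.019): print('w3 tip proj',z,proj('w3',[.5802,.238,.1356-z]).round(1))
for f in('w6','t6'):
    im=cv2.imread(f'pics/{f}.png');h=cv2.cvtColor(im,cv2.COLOR_BGR2HSV);m=cv2.inRange(h,(18,40,165),(35,160,255))
    if f=='t6': m[:,:210]=0;m[:,350:]=0
    n,l,st,c=cv2.connectedComponentsWithStats(m)
    for k in np.argsort(st[1:,4])[::-1][:2]+1:
        q=cv2.boxPoints(cv2.minAreaRect(np.argwhere(l==k)[:,::-1].astype(np.float32)));P=plane(f,q,.06)[:,:2];print(f,st[k],q.round(0).tolist(),P.round(4).tolist(),P.mean(0).round(4))
E
```

```text
tips 0.019
pos [0.5602 0.0594 0.1366] yaw_y -107.6 q [ 0.35  0.32 -0.64  1.7   0.2   1.19 -2.22] w 1.0 t 15.55 F [ 0.4 -0.1 -0.8]
tool shift norm [-0.0013  0.0008  0.2515] spin norm 0.0002
w3 tip proj 0 [[281.8 252.5]]
w3 tip proj 0.0095 [[281.6 245.1]]
w3 tip proj 0.019 [[281.5 238.5]]
w6 [ 249  178   70   69 4609] [[249.0, 178.0], [318.0, 178.0], [318.0, 246.0], [249.0, 246.0]] [[0.5892, 0.0747], [0.5741, 0.0273], [0.5225, 0.0417], [0.5386, 0.0924]] [0.5561 0.059 ]
w6 [348 350  48  38 204] [[340.0, 376.0], [387.0, 340.0], [395.0, 352.0], [349.0, 387.0]] [[0.3958, 0.0567], [0.4209, 0.0098], [0.4069, 0.005], [0.3809, 0.0523]] [0.4012 0.031 ]
t6 [  222    67   128   223 10010] [[220.0, 89.0], [316.0, 55.0], [393.0, 272.0], [298.0, 307.0]] [[0.8186, 0.1879], [0.8884, -0.0058], [0.4495, -0.1334], [0.3919, 0.0426]] [0.6371 0.0228]
t6 [ 210   92   49  131 1104] [[206.0, 95.0], [216.0, 91.0], [263.0, 219.0], [253.0, 223.0]] [[0.8063, 0.2172], [0.8138, 0.1968], [0.5529, 0.1046], [0.5461, 0.1238]] [0.6798 0.1606]
```

View pics/w6.png

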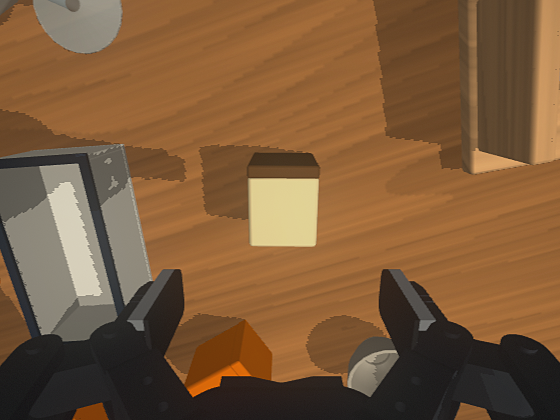

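The cheese is upright and centred between the jaws at about (283,212), with its rind facing away. The stated tip offset looks wrong. By this picture's geometry (85 mm between pads at 200 px) the tips sit about 15–20 mm behind the reported TCP, so the earlier grips only caught the top edge. I'll go about 25–30 mm lower, watching the force.

>>> arm_command:
  series: "0 -0.003 0.004 0.06 0;0 0 0 0.06 0;0 0 0 0.06 0;0 0 0 0.06 0;0 0 0 0.03 0;0 0 0 0.015 0;0 0 0 0.01 0;0 0 0 0.005 0;0 0 0 0 0;0 0 0 0 0"

```text
clock: 16.9
position: [0.5588, 0.0582, 0.017]
ee_rot: [0.988, -0.153, 0.0, -0.0]
ft_force: [0.1, 0.6, -0.6]
grip_width: 1.0
grasp_force: 0.0
```

```bash
python3 - <<'E'
from h import *
snap('wrist','w7')
goto([.5604,.0576,.008],72.4)
E
```

```text
pos [0.5587 0.0583 0.017 ] yaw_y -107.6 q [ 0.31  0.46 -0.6   1.8   0.31  0.97 -2.29] w 1.003 t 16.95 F [-0.3 -0.1 -0.1]
tool shift norm [0.0044 0.0003 0.0225] spin norm 0.0002
```

View pics/w7.png

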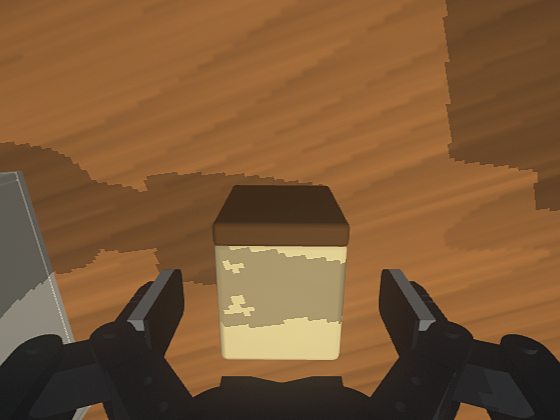

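The jaws straddle the cheese (its top spans about x 215–348, y 225–360) with clear gaps on both sides and no contact force. I'll go slightly lower and close.

>>> arm_command:
  series: "0 0.004 0 0.013 0;0 0 0 0.01 0;0 0 0 0 0;1 0 0 0 0;1 0 0 0 0;1 0 0 0 0;1 0 0 0 0;1 0 0 0 0;1 0 0 0 0;1 0 0 0 0"
  newtons: 70

```text
clock: 18.2
position: [0.5605, 0.0578, 0.0079]
ee_rot: [0.988, -0.153, 0.0, -0.0]
ft_force: [1.0, -0.7, 6.4]
grip_width: 0.6
grasp_force: 74.1
```

```bash
python3 -c "
from h import *
goto([.5596,.0593,.11],72.4)"
```

```text
pos [0.5605 0.0578 0.0079] yaw_y -107.6 q [ 0.31  0.47 -0.59  1.81  0.32  0.96 -2.3 ] w 0.6 t 18.2 F [ 1.  -0.7  6.4]
tool shift norm [-0.0033 -0.0028 -0.2552] spin norm 0.0002
```

>>> arm_command:
  series: "1 0 0 -0.02 0;1 0 0 -0.05 0;1 0 0 -0.08 0;1 0 0 -0.08 0;1 0 0 -0.05 0;1 0 0 0 -0.055;1 0 0 0 -0.055;1 0 0 0 -0.055;1 0 0 0 -0.055;1 0 0 0 -0.055"

```text
clock: 19.45
position: [0.5598, 0.0577, 0.1197]
ee_rot: [0.961, 0.278, -0.0, 0.0]
ft_force: [0.1, -0.9, -2.2]
grip_width: 0.597
grasp_force: 73.5
```

```bash
python3 - <<'E'
from h import *
_,_,im=load('top0'); h=cv2.cvtColor(im,cv2.COLOR_BGR2HSV)
print(h[170,420],h[235,420],h[205,405],h[200,383],h[203,437],h[200,470],h[150,430],h[213,470])
m=cv2.inRange(h,(10,60,150),(25,150,255)); M=np.zeros_like(m);M[150:255,355:510]=m[150:255,355:510]
n,l,st,c=cv2.connectedComponentsWithStats(M);k=1+np.argmax(st[1:,4]);print(st[k])
cn=cv2.findContours((l==k).astype(np.uint8),cv2.RETR_EXTERNAL,cv2.CHAIN_APPROX_NONE)[0][0][:,0,:]
def fit(pts,z):
    P=plane('top0',pts,z)[:,:2]; vx,vy,x,y=cv2.fitLine(P.astype(np.float32),cv2.DIST_HUBER,0,.001,.001).ravel(); return np.degrees(np.arctan2(vy,vx)),(x,y)
hull=cn
xs=range(380,490,2)
top=[(x,cn[cn[:,0]==x,1].min()) for x in xs];bot=[(x,cn[cn[:,0]==x,1].max()) for x in xs]
print('edges',fit(top,.022),fit(bot,.022))
ys=range(178,232,2)
r=[(cn[cn[:,1]==y,0].max(),y) for y in ys]; print('right',fit(r,.022))
d=cv2.inRange(h,(0,0,0),(180,255,60)); D=np.zeros_like(d);D[185:220,445:495]=d[185:220,445:495]
pts=np.argwhere(D)[:,::-1]; print('dark',len(pts),fit(pts,.088),plane('top0',[pts.mean(0)],.08))
goto([.5943,-.1485,.13],-6.9)
E
```

```text
[ 16 107 232] [ 16 102 239] [  8  38 175] [ 16 103 233] [ 13 138 176] [10 84 67] [ 13 140 177] [ 12 137 206]
[  355   150   155   105 12688]
edges (np.float32(88.68608), (np.float32(0.69354177), np.float32(-0.25319222))) (np.float32(79.235825), (np.float32(0.4919957), np.float32(-0.22967452)))
right (np.float32(-6.887917), (np.float32(0.5747274), np.float32(-0.37855884)))
dark 11 (np.float32(69.395134), (np.float32(0.5760472), np.float32(-0.2543289))) [[ 0.57817621 -0.25676343  0.08      ]]
pos [0.5598 0.0577 0.1197] yaw_y -57.7 q [ 0.46  0.37 -0.78  1.71  0.28  1.18 -1.4 ] w 0.597 t 19.45 F [ 0.1 -0.9 -2.2]
tool shift norm [-0.2023  0.4818 -0.0257] spin norm -0.2824
```

```bash
python3 - <<'E'
from h import *
_,_,im=load('top0'); h=cv2.cvtColor(im,cv2.COLOR_BGR2HSV)
m=cv2.inRange(h,(10,40,205),(25,125,255)); M=np.zeros_like(m);M[150:255,355:510]=m[150:255,355:510]
M=cv2.morphologyEx(M,cv2.MORPH_OPEN,np.ones((3,3)))
n,l,st,c=cv2.connectedComponentsWithStats(M);k=1+np.argmax(st[1:,4]);print(st[k])
L=(l==k)
def fit(pts,z):
    P=plane('top0',pts,z)[:,:2]; vx,vy,x,y=cv2.fitLine(P.astype(np.float32),cv2.DIST_HUBER,0,.001,.001).ravel(); return np.degrees(np.arctan2(vy,vx)).round(2),np.round([x,y],4)
xs=range(385,488,3)
print('edges',fit([(x,np.where(L[:,x])[0].min()-.5) for x in xs],.022),fit([(x,np.where(L[:,x])[0].max()+.5) for x in xs],.022))
print('right',fit([(np.where(L[y])[0].max()+.5,y) for y in range(180,236,3)],.022))
d=cv2.inRange(h,(0,0,0),(180,255,58)); D=np.zeros_like(d);D[185:220,445:495]=d[185:220,445:495]
pts=np.argwhere(D)[:,::-1]; print('dark',len(pts),pts.min(0),pts.max(0))
c=[ (x,pts[pts[:,0]==x,1].mean()) for x in range(pts[:,0].min(),pts[:,0].max()+1) if (pts[:,0]==x).any()]
if len(pts)>20: print(fit(c,.085))
print(h[195:212:2,460,2],h[195:212:2,480,2])
# metal slot: low saturation
s=cv2.inRange(h,(0,0,120),(180,60,255)); S=np.zeros_like(s);S[190:215,388:428]=s[190:215,388:428]; p=np.argwhere(S)[:,::-1]; print('slot',len(p),fit(p,.022),p.min(0),p.max(0))
# stop: darker brown
for y in (190,196,210,214): print(y,h[y,366:396,2].tolist(),h[y,424:446,2].tolist())
E
```

```text
[ 368  161  129   85 5433]
edges (np.float32(82.89), array([ 0.66  , -0.2383], dtype=float32)) (np.float32(83.07), array([ 0.5121, -0.2296], dtype=float32))
right (np.float32(-86.28), array([ 0.5823, -0.2987], dtype=float32))
dark 2 [453 198] [460 201]
[ 73  69  66  55  62  66  93 162 174] [143  73  67  64  66 140 191 198 204]
slot 387 (np.float32(80.5), array([ 0.5918, -0.1873], dtype=float32)) [388 192] [425 207]
190 [132, 132, 132, 135, 151, 158, 140, 124, 116, 113, 118, 133, 170, 213, 230, 235, 234, 233, 231, 232, 233, 234, 234, 236, 236, 236, 235, 235, 235, 235] [166, 145, 113, 99, 95, 98, 95, 97, 98, 97, 96, 105, 135, 166, 177, 175, 178, 177, 175, 176, 177, 178]
196 [137, 133, 137, 150, 166, 161, 135, 120, 115, 117, 119, 143, 188, 224, 235, 236, 234, 232, 231, 223, 190, 167, 164, 168, 178, 182, 187, 196, 201, 206] [167, 138, 112, 97, 100, 97, 100, 97, 94, 96, 95, 111, 140, 161, 171, 174, 175, 175, 167, 150, 143, 135]
210 [127, 127, 138, 153, 153, 135, 117, 114, 116, 116, 140, 186, 221, 233, 235, 233, 233, 232, 231, 227, 230, 232, 231, 234, 231, 232, 231, 232, 232, 232] [145, 119, 105, 102, 102, 98, 96, 92, 93, 93, 105, 132, 163, 174, 179, 177, 173, 177, 187, 202, 207, 208]
214 [126, 132, 150, 164, 151, 130, 114, 114, 114, 121, 146, 196, 225, 234, 236, 233, 233, 232, 231, 227, 229, 234, 234, 234, 234, 234, 235, 235, 233, 233] [143, 115, 99, 99, 96, 99, 103, 106, 108, 109, 111, 108, 114, 121, 131, 149, 160, 171, 177, 185, 186, 185]
```

```bash
python3 - <<'E'
from h import *
u=np.array([.9925,-.122]);v=np.array([.122,.9925])
def s(n,uv,z):
    P=plane('top0',[uv],z)[0,:2]; print(n,'u',(P@u).round(4),'v',(P@v).round(4))
s('fence outer top r190',(378.2,190),.086);s('fence outer top r214',(376.7,214),.086)
s('stop front top r190',(436.5,190),.085);s('stop front top r196',(435.7,196),.085);s('stop front top 210',(434.6,210),.085)
s('fence outer foot r190',(369.8,190),.0);
_,_,im=load('top0');g=cv2.cvtColor(im,cv2.COLOR_BGR2HSV)
for y in(176,180,222,226): print(y,g[y,366:396,2].tolist(),g[y,366:396,1].tolist())
u0=.609
c=lambda uu,vv:(uu*u+vv*v).round(4)
print('target',c(u0,-.094)); goto([*c(u0,-.094),.125],-7)
E
```

```text
fence outer top r190 u 0.6073 v -0.0353
fence outer top r214 u 0.5624 v -0.0354
stop front top r190 u 0.6182 v -0.1414
stop front top r196 u 0.6068 v -0.1404
stop front top 210 u 0.5806 v -0.1393
fence outer foot r190 u 0.6274 v -0.0352
176 [130, 132, 129, 126, 139, 161, 167, 143, 125, 119, 118, 119, 136, 174, 216, 231, 236, 233, 231, 231, 229, 231, 232, 236, 236, 236, 236, 237, 235, 236] [137, 135, 132, 125, 117, 112, 111, 112, 114, 107, 110, 109, 111, 110, 112, 106, 103, 105, 106, 107, 107, 105, 107, 103, 106, 103, 104, 102, 104, 104]
180 [131, 131, 132, 131, 142, 162, 161, 138, 120, 117, 118, 119, 141, 189, 223, 233, 235, 233, 231, 230, 231, 230, 236, 238, 238, 238, 239, 238, 239, 238] [136, 136, 129, 121, 117, 110, 112, 115, 117, 113, 115, 109, 114, 112, 111, 103, 103, 104, 106, 106, 105, 106, 105, 104, 102, 104, 103, 102, 101, 104]
222 [130, 142, 174, 187, 171, 152, 145, 143, 144, 144, 143, 151, 168, 189, 206, 220, 226, 227, 229, 228, 229, 230, 230, 232, 231, 231, 230, 232, 232, 232] [124, 115, 111, 113, 113, 111, 114, 112, 113, 112, 112, 113, 114, 112, 110, 110, 107, 108, 106, 107, 107, 106, 108, 107, 107, 107, 110, 107, 107, 108]
226 [127, 160, 203, 228, 233, 235, 235, 235, 234, 234, 234, 235, 234, 234, 235, 235, 235, 234, 235, 234, 232, 234, 234, 234, 233, 234, 234, 233, 233, 232] [120, 113, 112, 108, 106, 105, 106, 105, 106, 104, 105, 105, 105, 105, 105, 103, 104, 106, 104, 105, 107, 105, 105, 106, 105, 105, 107, 105, 105, 107]
target [ 0.593  -0.1676]
pos [0.5598 0.0577 0.1197] yaw_y -57.7 q [ 0.46  0.37 -0.78  1.71  0.28  1.18 -1.4 ] w 0.597 t 19.45 F [ 0.1 -0.9 -2.2]
tool shift norm [-0.2305  0.5204 -0.0132] spin norm -0.2819
```

>>> arm_command:
  series: "1 0 0 0 -0.0565;1 0 0 0 -0.0565;1 0 0 0 -0.0565;1 0 0 0 -0.0565;1 0 0 0 -0.056;1 -0.11 0.0305 0 0;1 -0.11 0.0305 0 0;1 -0.11 0.0305 0 0;1 -0.11 0.0305 0 0;1 -0.11 0.0305 0 0"

```text
clock: 20.7
position: [0.5924, -0.1699, 0.1198]
ee_rot: [0.751, 0.661, -0.0, -0.0]
ft_force: [0.6, 0.5, -3.1]
grip_width: 0.598
grasp_force: 73.5
```

```bash
python3 - <<'E'
from h import *
goto([.5932,-.1697,.030],-7)
snap('top','t8');snap('side','s8');snap('wrist','w8')
_,_,im=load('s8');h=cv2.cvtColor(im,cv2.COLOR_BGR2HSV)
a=cv2.resize(im[90:240,230:430],(400,300));b=cv2.resize(cv2.imread('pics/t8.png')[140:260,355:515],(400,300))
cv2.imwrite('pics/v8.png',np.vstack([np.hstack([a,b]),np.hstack([cv2.resize(cv2.imread('pics/w8.png'),(400,300)),np.zeros((300,400,3),np.uint8)])]))
E
```

```text
pos [ 0.5924 -0.1699  0.1198] yaw_y -7.3 q [ 0.83  0.51 -0.83  1.56  0.39  1.24 -0.19] w 0.598 t 20.7 F [ 0.6  0.5 -3.1]
tool shift norm [0.0008 0.0019 0.2245] spin norm -0.0018
```

>>> arm_command:
  series: "1 0.001 0.002 0.02 -0.002;1 0 0 0.04 0;1 0 0 0.04 0;1 0 0 0.04 0;1 0 0 0.03 0;1 0 0 0.02 0;1 0 0 0.015 0;1 0 0 0.005 0;1 0 0 0 0;1 0 0 0 0"

```text
clock: 22.1
position: [0.5937, -0.168, 0.0359]
ee_rot: [0.749, 0.663, 0.0, 0.0]
ft_force: [0.7, 0.3, -2.1]
grip_width: 0.592
grasp_force: 73.5
```

>>> arm_command:
  series: "1 0 0 0.007 0;1 0.008 0 0 0;1 0.008 0 0 0;1 0.004 0 0 0;1 0 0 0 0;1 0 0 0 0;1 0 0 0 0;1 0 0 0 0;1 0 0 0 0;1 0 0 0 0"

```text
clock: 23.35
position: [0.5945, -0.16, 0.0327]
ee_rot: [0.749, 0.663, 0.0, 0.0]
ft_force: [0.6, 0.9, -3.4]
grip_width: 0.594
grasp_force: 73.5
```

>>> arm_command:
  series: "1 0.003 0 0 0;1 0.003 0 0 0;1 0.003 0 0 0;1 0.002 0 0 0;1 0 0 0 0;1 0 0 0 0;1 0 0 0.003 0;1 0 0 0.002 0;1 0 0 0 0;1 0 0 0 0"

```text
clock: 24.6
position: [0.5951, -0.1571, 0.031]
ee_rot: [0.749, 0.663, -0.0, 0.001]
ft_force: [-0.2, -5.5, 0.7]
grip_width: 0.595
grasp_force: 73.7
```

>>> arm_command:
  series: "1 0.004 0 0 0;1 0 0 0.002 0;1 0 0 0 0;0 0 0 0 0;0 0 0 0 0;0 0 0 0 0;0 0 0 0 0;0 0 0 -0.05 0;0 0 0 -0.1 0;0 0 0 -0.1 0"

```text
clock: 25.85
position: [0.5954, -0.1537, 0.1325]
ee_rot: [0.749, 0.663, 0.0, 0.0]
ft_force: [1.1, 0.1, 0.9]
grip_width: 0.999
grasp_force: 0.0
```

```bash
python3 - <<'E'
from h import *
snap('wrist','w9')
im=cv2.imread('pics/w9.png');h=cv2.cvtColor(im,cv2.COLOR_BGR2HSV);m=cv2.inRange(h,(20,60,165),(35,160,255))
n,l,st,c=cv2.connectedComponentsWithStats(m);k=1+np.argmax(st[1:,4]);q=cv2.boxPoints(cv2.minAreaRect(np.argwhere(l==k)[:,::-1].astype(np.float32)));print(st[k])
P=plane('w9',q,.082)[:,:2];u=np.array([.9925,-.122]);v=np.array([.122,.9925])
print(q.round(1).tolist(),np.c_[P@u,P@v].round(4).tolist())
# knob dark mask in t8-like top view
K=.61*u+(-.1405-.064)*v; print('knob',K); goto([*K,.10],-7)
a=cv2.resize(im,(400,300));snap('top','t9');snap('side','s9')
b=cv2.resize(cv2.imread('pics/s9.png')[90:240,230:430],(400,300))
cv2.imwrite('pics/v9.png',np.hstack([a,b]))
E
```

```text
[ 243  194   77   73 5445]
[[243.0, 194.0], [319.0, 194.0], [319.0, 266.0], [243.0, 266.0]] [[0.5846, -0.0612], [0.6342, -0.0611], [0.6361, -0.1134], [0.5829, -0.1135]]
knob [ 0.580476   -0.27738625]
pos [ 0.598  -0.1538  0.1383] yaw_y -6.9 q [ 0.82  0.49 -0.85  1.55  0.38  1.26 -0.21] w 1.0 t 25.9 F [ 3.2 -0.6  5.1]
tool shift norm [-0.312  -0.0062  0.0958] spin norm 0.0004
```

The rind end is at the fence face (v≈−0.052) and the block is square and centred. Next I go to the knob.

>>> arm_command:
  series: "0 -0.062 0 0 0;0 -0.062 0 0 0;0 -0.062 0 0 0;0 -0.062 0 0 0;0 -0.063 -0.002 0 0;0 0 0 0.06 0;0 0 0 0.05 0;0 0 0 0.03 0;0 0 0 0 0;0 0 0 0 0"

```text
clock: 27.25
position: [0.5799, -0.2772, 0.0747]
ee_rot: [0.749, 0.663, 0.0, 0.0]
ft_force: [0.5, -0.5, 0.9]
grip_width: 1.002
grasp_force: 0.0
```

```bash
python3 - <<'E'
from h import *
goto([.5795,-.2773,.046],-7)
snap('wrist','w10')
im=cv2.imread('pics/w10.png');a=cv2.resize(im,(400,300));b=cv2.resize(cv2.imread('pics/s9.png')[90:240,230:430],(400,300))
cv2.imwrite('pics/v10.png',np.hstack([a,b]))
E
```

```text
pos [ 0.5799 -0.2772  0.0747] yaw_y -6.9 q [ 0.94  0.6  -0.78  1.53  0.44  1.19 -0.04] w 1.002 t 27.25 F [ 0.5 -0.5  0.9]
tool shift norm [-0.0002 -0.0009  0.0717] spin norm 0.0004
```

View pics/v10.png

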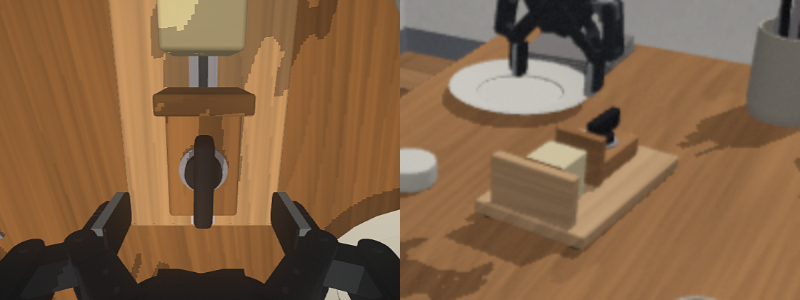

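The left panel shows the knob bar at about x=203, y=137–228, centred between the open jaws, with the cheese against the fence ahead of the stop. The right panel shows the block standing against the fence. That was the tenth and last view.

```bash
python3 - <<'E'
from h import *
u=np.array([.9925,-.122]);v=np.array([.122,.9925])
P=plane('w10',[(284.5,192),(284.5,318)],.087)[:,:2];print(P.round(4),np.c_[P@u,P@v].round(4),P.mean(0).round(4))
P=plane('w10',[(223,128),(357,130),(223,160)],.085)[:,:2];print('stop plate front/rear',np.c_[P@u,P@v].round(4))
E
```

```text
[[ 0.5857 -0.2402]
 [ 0.5777 -0.3077]] [[ 0.6106 -0.1669]
 [ 0.6109 -0.2349]] [ 0.5817 -0.2739]
stop plate front/rear [[ 0.5836 -0.1384]
 [ 0.6424 -0.1392]
 [ 0.5828 -0.1525]]
```

>>> arm_command:
  series: "0 0.004 0.004 0.03 0;0 0 0 0.03 0;0 0 0 0.013 0;0 0 0 0 0;1 0 0 0 0;1 0 0 0 0;1 0 0 0 0;1 0 0 0 0;1 0 0 0 0;1 0 0 0 0"
  newtons: 70

```text
clock: 28.55
position: [0.5818, -0.2761, 0.0452]
ee_rot: [0.749, 0.663, 0.0, 0.001]
ft_force: [4.1, -0.5, 1.4]
grip_width: 0.146
grasp_force: 69.3
```

```bash
python3 -c "
from h import *
goto([.58,-.275,.046],-7)"
```

```text
pos [ 0.5818 -0.2761  0.0452] yaw_y -6.9 q [ 0.93  0.63 -0.76  1.55  0.46  1.14 -0.05] w 0.146 t 28.55 F [ 4.1 -0.5  1.4]
tool shift norm [ 0.0022 -0.0048 -0.0021] spin norm 0.0003
```

>>> arm_command:
  series: "1 0.008 0 0 0;1 0.01 0 0 0;1 0.01 0 0 0;1 0.01 0 0 0;1 0.01 0 0 0;1 0.004 0 0 0;1 0 0 0 0;1 0 0 0 0;1 0 0 0 0;1 0 0 0 0"

```text
clock: 29.8
position: [0.5843, -0.2554, 0.0452]
ee_rot: [0.749, 0.663, 0.0, 0.001]
ft_force: [4.6, -1.1, 1.2]
grip_width: 0.142
grasp_force: 69.3
```

Moved 20.8 mm. I'll creep until contact.

>>> arm_command:
  series: "1 0.003 0 0 0;1 0.003 0 0 0;1 0.003 0 0 0;1 0.002 0 0 0;1 0.002 0 0 0;1 0 0 0 0;1 0 0 0 0;1 0 0 0 0;1 0 0 0 0;1 0 0 0 0"

```text
clock: 31.05
position: [0.5848, -0.2513, 0.0452]
ee_rot: [0.749, 0.663, 0.0, 0.001]
ft_force: [5.3, -3.8, 1.9]
grip_width: 0.15
grasp_force: 69.3
```

>>> arm_command:
  series: "1 0.002 0 0 0;1 0.002 0 0 0;1 0.002 0 0 0;1 0.002 0 0 0;1 0 0 0 0;1 0 0 0 0;1 0 0 0 0;1 0 0 0 0;1 0 0 0 0;1 0 0 0 0"

```text
clock: 32.3
position: [0.5848, -0.2513, 0.0452]
ee_rot: [0.75, 0.662, -0.001, 0.002]
ft_force: [5.1, -11.6, -0.2]
grip_width: 0.145
grasp_force: 69.2
```

The stop is snug: it no longer moves, with about 12 N of push. Now I twist clockwise.

>>> arm_command:
  series: "1 0 0 0 0.05;1 0 0 0 0.05;1 0 0 0 0.05;1 0 0 0 0.05;1 0 0 0 0.05;1 0 0 0 0.05;1 0 0 0 0.05;1 0 0 0 0.05;1 0 0 0 0.05;1 0 0 0 0"
  newtons: 90

```text
clock: 33.55
position: [0.5856, -0.252, 0.0453]
ee_rot: [1.0, 0.015, 0.002, 0.003]
ft_force: [11.5, -15.1, -5.7]
grip_width: 0.144
grasp_force: 90.4
```

```bash
python3 -c "
from h import *
goto([.5848,-.2513,.0452],83);o=manip.get_obs();print(o['torque'].round(2),o['grasp_force'])"
```

```text
pos [ 0.5856 -0.252   0.0453] yaw_y -88.3 q [ 0.71  0.54 -0.5   1.59  0.29  1.08 -1.4 ] w 0.144 t 33.55 F [ 11.5 -15.1  -5.7]
tool shift norm [-0.0021 -0.0017  0.0003] spin norm 0.0485
[-2.96 -2.19 -0.03] 90.42926788330078
```

>>> arm_command:
  series: "1 0 0 0 0.03;1 0 0 0 0.02;1 0 0 0 0.006;1 0 0 0 0;1 0 0 0 0;1 0 0 0 0;1 0 0 0 0;1 0 0 0 0;1 0 0 0 0;1 0 0 0 0"

```text
clock: 34.8
position: [0.5857, -0.2521, 0.0453]
ee_rot: [0.997, -0.071, 0.002, 0.003]
ft_force: [10.7, -15.7, -5.3]
grip_width: 0.144
grasp_force: 90.5
```

```bash
python3 -c "
from h import *
goto([.5848,-.2513,.0452],83);o=manip.get_obs();print(o['torque'].round(2),o['grasp_force'])
snap('wrist','w11')
im=cv2.imread('pics/w11.png');h=cv2.cvtColor(im,cv2.COLOR_BGR2HSV)"
```

```text
pos [ 0.5857 -0.2521  0.0453] yaw_y -98.2 q [ 0.68  0.54 -0.46  1.59  0.27  1.07 -1.56] w 0.144 t 34.8 F [ 10.7 -15.7  -5.3]
tool shift norm [-0.0024 -0.0017  0.0003] spin norm -0.0065
[-3.22 -2.15  0.57] 90.54649829864502
```

>>> arm_command:
  series: "0.6 0 0 0 0;0.6 0 0 0 0;0.6 0 0 0 0;0.6 0 0 0 0;0.6 0 0 -0.03 0;0.6 0 0 -0.06 0;0.6 0 0 -0.1 0;0.6 0 0 -0.13 0;0.6 0 0 -0.13 0;0.6 0 0 0 0"

```text
clock: 36.1
position: [0.5868, -0.2473, 0.2307]
ee_rot: [0.998, -0.07, 0.004, 0.001]
ft_force: [0.6, 0.1, 0.1]
grip_width: 0.397
grasp_force: 0.0
```

```bash
python3 - <<'E'
from h import *
goto([.5848,-.2513,.0452],83)
snap('wrist','w12')
_,_,im=load('w12');h=cv2.cvtColor(im,cv2.COLOR_BGR2HSV)
u=np.array([.9925,-.122]);v=np.array([.122,.9925])
m=cv2.inRange(h,(20,60,140),(35,170,255));n,l,st,c=cv2.connectedComponentsWithStats(m);k=1+np.argmax(st[1:,4]);q=cv2.boxPoints(cv2.minAreaRect(np.argwhere(l==k)[:,::-1].astype(np.float32)));P=plane('w12',q,.082)[:,:2];print('pale',st[k],np.c_[P@u,P@v].round(4).tolist())
m=cv2.inRange(h,(0,0,0),(180,255,62)); m[250:]=0;n,l,st,c=cv2.connectedComponentsWithStats(m)
for k in np.argsort(st[1:,4])[::-1][:3]+1:
    q=cv2.boxPoints(cv2.minAreaRect(np.argwhere(l==k)[:,::-1].astype(np.float32)));P=plane('w12',q,.088)[:,:2];print('dark',st[k],np.c_[P@u,P@v].round(4).tolist())
E
```

```text
pos [ 0.5868 -0.2473  0.2307] yaw_y -98.0 q [ 0.7   0.39 -0.5   1.39  0.19  1.41 -1.51] w 0.397 t 36.1 F [0.6 0.1 0.1]
tool shift norm [-0.0036  0.0107  0.4637] spin norm -0.0056
pale [ 158  163   62   54 2925] [[0.6355, -0.0602], [0.6356, -0.116], [0.5847, -0.1133], [0.5845, -0.0548]]
dark [272 151  29  70 779] [[0.6465, -0.1664], [0.646, -0.1915], [0.5801, -0.1915], [0.5806, -0.1647]]
dark [288 196   2   1   2] [[0.6042, -0.1812], [0.6042, -0.1812], [0.6042, -0.1803], [0.6042, -0.1803]]
dark [288 165   2   2   2] [[0.6325, -0.1815], [0.6325, -0.1815], [0.6335, -0.1806], [0.6335, -0.1806]]
```

```bash
python3 - <<'E'
from h import *
u=np.array([.9925,-.122]);v=np.array([.122,.9925])
snap('wrist','w13')
_,_,im=load('w13');h=cv2.cvtColor(im,cv2.COLOR_BGR2HSV)
m=cv2.inRange(h,(20,60,140),(35,170,255));n,l,st,c=cv2.connectedComponentsWithStats(m);k=1+np.argmax(st[1:,4]);L=l==k;x,y,w,H,_=st[k]
def f(pts,z):
    P=plane('w13',pts,z)[:,:2];a,b,_,_=cv2.fitLine(np.c_[P@u,P@v].astype(np.float32),cv2.DIST_HUBER,0,.001,.001).ravel();return np.degrees(np.arctan2(b,a)).round(1),(P@u).mean().round(4),(P@v).mean().round(4)
R=range(y+8,y+H-8)
print('ends',f([(np.where(L[r])[0].min(),r) for r in R],.082),f([(np.where(L[r])[0].max(),r) for r in R],.082))
C=range(x+8,x+w-8)
print('sides',f([(c,np.where(L[:,c])[0].min()) for c in C],.082),f([(c,np.where(L[:,c])[0].max()) for c in C],.082))
print(h[190,130:175].tolist()[::2]); print(h[190,210:250,2].tolist())
E
```

```text
ends (np.float32(0.4), np.float64(0.611), np.float64(-0.0605)) (np.float32(0.5), np.float64(0.61), np.float64(-0.113))
sides (np.float32(-89.2), np.float64(0.6351), np.float64(-0.0888)) (np.float32(88.9), np.float64(0.5852), np.float64(-0.0838))
[[14, 156, 121], [14, 143, 130], [15, 133, 196], [15, 133, 201], [15, 134, 201], [15, 131, 196], [16, 133, 195], [15, 132, 197], [15, 131, 198], [16, 132, 182], [15, 129, 123], [15, 157, 101], [15, 152, 104], [15, 148, 107], [15, 149, 106], [20, 102, 155], [23, 91, 224], [22, 92, 220], [22, 92, 220], [22, 92, 220], [22, 92, 221], [22, 91, 221], [22, 91, 221]]
[221, 221, 221, 221, 224, 201, 150, 136, 114, 133, 150, 148, 148, 148, 151, 150, 150, 149, 149, 150, 152, 151, 134, 110, 110, 110, 109, 124, 158, 174, 170, 170, 172, 172, 172, 172, 172, 172, 172, 171]
```

The block is square to within about 0.5°, centred, held against the fence by the stop, and the knob is crosswise. Handing in.

```bash
python3 -c "
from h import *
print(manip.hand_in())"
```

```text
the job is handed in; nothing more can be done
None
```

I handed the job in at about 36 s: the cheese stands rind-first against the fence, the stop is snug against it, the knob is turned crosswise, and I saw no contact with the glasses or the bowl. Two grasps slipped on the way, and in the second the shut fingers pressed on the cheese at about 52 N, over the 40 N limit if fingers count as the gripper's body.

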